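Open the tile-drying clamp and pile its tiles on the kiln bat

ROBOT

A 6-joint arm with a two-finger parallel gripper is mounted at the origin on the work surface. World frame = base frame: x ahead of the robot, y to its left, z up, the work surface at z = 0. Lengths are in m, angles in rad, forces in N, time in s.
With the tool pointing down it reaches from about 0.3 to 0.825 m from the base axis. Payload 5.4 kg.
Tool frame: the origin (TCP) lies at the very end of the fingers, on their centre line; the grasp point (between the pads) lies 19 mm behind it; z points along the fingers, y is the line along which they close (so a half turn about z gives the same grasp; the last joint's range is limited). The gripper opens to 92 mm and grips with 3 to 60 N. Pads are 20 mm wide; open, the fingers measure 128 mm over their backs; the gripper's body (75 mm by 189 mm) begins 69 mm behind the grasp point.
Start: joints at [0.958, 0.158, 1.597, -0, 1.386, -0.21], TCP at [0.225, 0.529, 0.215] pointing down, gripper open.
Joint ranges: [-2.91, 2.91], [-0.94, 2.29], [0.18, 2.7], [-1.29, 4.43], [0.17, 2.64], [-3, 3]. Speed limits (rad/s): [2.57, 2.57, 3.14, 3.14, 3.14, 3.14].

INTERFACE

Orientations are given as a rotation vector (axis times angle).
In Python, from workcell import bot gives the robot as it stands. Calls block until the motion is done:
- bot.goto(position, orientation): joint-space move of the TCP to a pose.
- bot.line_to(position, rot=None, max_speed=0.15): straight line of the TCP; rot=None keeps the orientation; max_speed is the mean speed in m/s.
- bot.set_joints(angles): joint-space move.
- bot.set_gripper(opening, newtons=None): opening from 0.0 (shut) to 1.0 (fully open); newtons is the grip in N (None keeps the last); returns when the fingers have stopped.
- bot.hold(seconds).
- bot.inverse_kinematics(position, orientation): joint angles nearest the present ones, or None.
- bot.read_camera(name): name is "scene" or "top" or "wrist"; returns a dict with "pixels" (420x560x3 uint8, blue, green, red), "fx", "fy", "cx", "cy" (pixels), "R" (3x3) and "t" (3): a world point X has camera coordinates R X + t. Camera axes: x right, y down, z forward; pixel columns grow to the right and rows downward; lengths in m; the calibration is good to about 2 mm. A picture is of the moment at which its call begins. There is no depth.
A pose or a line that the arm cannot do raises bot.MotionError and nothing moves.
- bot.job_done(): hands the job in; it is judged then, once.
Readings, each from a call of its own:
- bot.current_clock(): time.
- bot.current_joints(): joint angles.
- bot.current_joint_vel(): joint speeds.
- bot.current_effort(): joint torques, N m.
- bot.current_ee_pos(): TCP position.
- bot.current_tool_rot(): TCP orientation.
- bot.current_contact_force(): force on the tool from outside, world axes, zero at the start.
- bot.current_ft_torque(): the same for the moment, N m.
- bot.current_opening(): opening from 0.0 (shut) to 1.0 (fully open).
- bot.current_grip_force(): force on a finger pad.
Only numpy, scipy, OpenCV 4.12 (cv2) and the standard library are available. Lean on these libraries where they do the work, as an engineer would, in place of code of your own. Each camera call takes 0.05 s, during which the arm holds its last target. There are 200 camera calls.

TASK

Unload the tile-drying clamp: unscrew the knurled wheel until it comes free of the stud and put it in the small grey tray, then lift the wooden bar off the stud and lay it flat on the middle of the cork mat, along its length. Stack all the tiles squarely, edges flush all round, in one pile in the middle of the white kiln bat, and leave everything else where it is.

Things in the scene. Friction and masses are not known exactly. Their poses are not given: they have to be found in the camera images.
- clamp: Tile-drying clamp, fixed: plywood slab 190 x 230 x 10 mm (x, y, z) with an upright threaded steel stud at its centre (20 mm across, top 76 mm above the table) and, on the slab at y = +-104 mm, two wooden blocks (28 x 18 mm, tops 28 mm above the table) that carry the bar. Origin: centre of the slab's underside, on the table; z up.
- stud_top (a point): Top end of the threaded stud, on its axis, 76 mm above the table; its axes are those of the clamp.
- wheel_mid (a point): Knurled brass wheel (nut), 42 mm across, 28 mm high, 120 g, on the stud, underside just above the bar. Loose right-hand thread: turning counter-clockwise seen from above raises it 16 mm a turn; after 1.3 to 1.4 turns (22 mm of rise) it is free to lift off, before that the thread holds it down. Stays put when let go; the hand must rise with it as it turns. This point: its centre, 14 mm above its underside; z along its axis.
- bar_mid (a point): Dark wooden clamp bar, 50 x 230 x 10 mm (x, y, z), 120 g, with a 28 mm square hole in its middle through which the stud passes; it lies on the two end blocks (underside 28 mm above the table), loose once the wheel is off. This point: its centre, half-way up, in the middle of the hole.
- tray: Small grey tray, open above, fixed: 125 x 125 mm outside, 18 mm high, walls and floor 4 mm thick. Origin: centre of its underside, on the table.
- mat: Cork mat, fixed, 300 x 120 x 4 mm (x, y, z). Origin: centre of its underside, on the table.
- bat: Square white kiln bat, fixed, 120 x 120 x 10 mm. Origin: centre of its underside, on the table; its top is 10 mm higher.
- tile1_mid (a point): Square flat terracotta tile, 52 x 52 x 12 mm, 65 g, one of two to four that lie flat on the clamp's slab, partly under the bar, around the stud (absent ones give None). This point: its centre, half-way up; x and y along its edges, z up.
- tile2_mid (a point): Square flat terracotta tile, 52 x 52 x 12 mm, 65 g, one of two to four that lie flat on the clamp's slab, partly under the bar, around the stud (absent ones give None). This point: its centre, half-way up; x and y along its edges, z up.
- tile3_mid (a point): Square flat terracotta tile, 52 x 52 x 12 mm, 65 g, one of two to four that lie flat on the clamp's slab, partly under the bar, around the stud (absent ones give None). This point: its centre, half-way up; x and y along its edges, z up.
- tile4_mid (a point): Square flat terracotta tile, 52 x 52 x 12 mm, 65 g, one of two to four that lie flat on the clamp's slab, partly under the bar, around the stud (absent ones give None). This point: its centre, half-way up; x and y along its edges, z up.
- figurine: Bystander, not part of the job: small clay figurine, 66 mm high, 48 mm wide. Origin: centre of its underside.
- pinchpot: Bystander, not part of the job: small white bowl, 64 mm wide, 40 mm high. Origin: centre of its underside.
- beaker: Bystander, not part of the job: green glazed beaker, 75 mm high, 70 mm wide. Origin: centre of its underside.
- jar: Bystander, not part of the job: lidded glaze jar, 70 mm high, 60 mm wide. Origin: centre of its underside.
- palette: Bystander, not part of the job: flat white palette dish, 90 mm wide, 14 mm high. Origin: centre of its underside.
- stick: Bystander, not part of the job: wooden modelling stick lying flat, 16 x 140 x 9 mm, along its y. Origin: centre of its underside.
Things that resemble listed ones, but are neither listed nor needed, are in the scene too. There is more than one size of the part that bears wheel_mid; the job needs the smaller. There is more than one size of the part that bears bar_mid; the job needs the larger.

How it is judged:
By the outcome, as a careful person would: the job done as asked, in the order asked, and still so for the second after the job is handed in, with the robot touching nothing.
Of tile1, tile2, tile3, tile4 only 2 to 4 are there at a start; the rules pass over those that are not, and their reading is None.
At some moment in a run one of tile1, tile2, tile3, tile4 may be knocked a few centimetres aside while the robot is not near it.
It also fails if it takes over 210 s, if anything falls off the work surface, if the arm or the gripper's body presses on something with over 40 N, if the wrist force passes 120 N, or if a joint passes its speed limit or range.

## Working session

There is one attempt and no reset: what is moved stays moved. The work goes in short steps, each a Python script; the robot and the scene stay as the last script left them, time stands still between calls to the robot, and variables do not carry over. Pictures are saved under pics/ and viewed, at most 14 in all, crops included, and the job is handed in when it is done.

```bash
mkdir -p pics; cat > h.py <<'E'
import numpy as np, cv2
from workcell import bot
from scipy.spatial.transform import Rotation as Ro
def cam(n,f=None):
    c=bot.read_camera(n)
    if f: cv2.imwrite('pics/'+f,c['pixels'])
    return c
def ray(c,uv,z):
    uv=np.atleast_2d(np.array(uv,float)); R=np.array(c['R']);t=np.array(c['t'])
    d=np.c_[(uv[:,0]-c['cx'])/c['fx'],(uv[:,1]-c['cy'])/c['fy'],np.ones(len(uv))]@R
    o=-R.T@t
    return o+d*((z-o[2])/d[:,2])[:,None]
def proj(c,X):
    X=np.atleast_2d(X);p=X@np.array(c['R']).T+np.array(c['t'])
    return np.c_[p[:,0]/p[:,2]*c['fx']+c['cx'],p[:,1]/p[:,2]*c['fy']+c['cy']]
def down(yaw): # tool z down, tool y axis at world angle yaw+90deg (x axis at yaw)
    x=np.array([np.cos(yaw),np.sin(yaw),0]);z=np.array([0,0,-1.]);y=np.cross(z,x)
    return Ro.from_matrix(np.c_[x,y,z]).as_rotvec()
E
python3 - <<'E'
from h import *
for n in('top','scene'):
    c=cam(n,n+'0.png'); print(n,c['fx'],c['fy'],c['cx'],c['cy'],np.round(c['R'],3).tolist(),np.round(c['t'],3).tolist())
print(bot.current_tool_rot(),Ro.from_rotvec(bot.current_tool_rot()).as_matrix().round(3))
E
```

```text
top 491.90000503736724 491.90000503736724 276.1647181098065 215.11881368292867 [[-0.03, -1.0, 0.005], [-0.996, 0.03, -0.079], [0.079, -0.007, -0.997]] [0.033, 0.512, 1.149]
scene 382.20625831640353 382.20625831640353 286.6564030164083 208.1313573017905 [[-0.819, 0.574, 0.003], [0.427, 0.614, -0.664], [-0.383, -0.542, -0.748]] [0.414, -0.18, 1.112]
[-6.28306337e-01 -3.07747798e+00  2.30460251e-03] [[-0.92   0.392 -0.001]
 [ 0.392  0.92  -0.001]
 [ 0.    -0.002 -1.   ]]
```

View pics/top0.png

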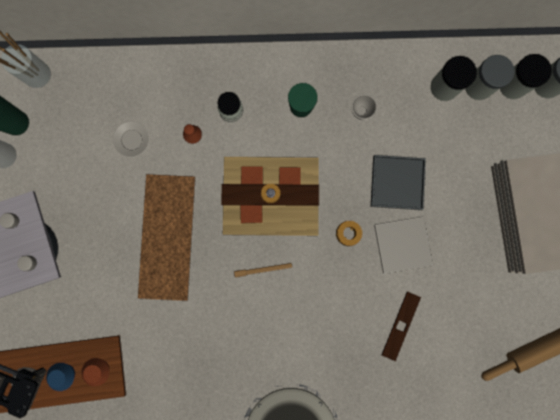

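View pics/scene0.png

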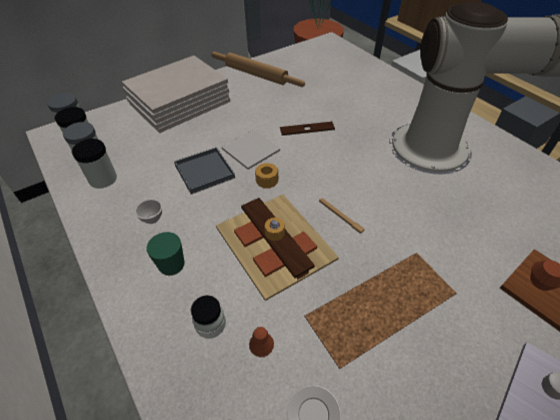

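Top view: clamp at (270,195) with the wheel on the stud at (270,193); the other ring at (349,233) is off the stud and larger, so it is the decoy. The long bar is on the clamp, the short decoy bar is at (401,326). There are three tiles: (251,175), (290,175) and (251,213). The figurine (192,134) and the red pot on the board (96,371) share the tile colour. Tray (398,182), bat (404,244) and not the slab stack at right; mat (166,237).

```bash
cat >> h.py <<'E'
def rect(c,mask,z,seed=None):
    """largest/seeded blob -> world centre, sides, angle of long side (via contour rays at plane z)"""
    cs,_=cv2.findContours(mask.astype(np.uint8),cv2.RETR_EXTERNAL,cv2.CHAIN_APPROX_NONE)
    if seed is not None: cs=[k for k in cs if cv2.pointPolygonTest(k,tuple(map(float,seed)),True)>-6 and cv2.contourArea(k)>30]
    k=max(cs,key=cv2.contourArea)
    P=ray(c,k[:,0,:],z)[:,:2]
    (m,s,a)=cv2.minAreaRect((P*1000).astype(np.float32))
    a=np.radians(a); 
    if s[1]>s[0]: s=s[::-1]; a+=np.pi/2
    return np.array(m)/1000,np.array(s),(a+np.pi/2)%np.pi-np.pi/2
E
python3 - <<'E'
from h import *
c=cam('top');im=c['pixels']; hsv=cv2.cvtColor(im,cv2.COLOR_BGR2HSV)
for n,p in dict(wheel=(262,193),bar=(240,195),wood=(230,165),tile=(251,175),tray=(398,182),trayw=(374,182),bat=(404,244),table=(340,200),mat=(166,237),batedge=(378,240)).items(): print(n,hsv[p[1],p[0]])
H,S,V=[hsv[...,i].astype(int) for i in range(3)]
k3=np.ones((3,3))
cl=lambda m:cv2.morphologyEx(m.astype(np.uint8),cv2.MORPH_OPEN,np.ones((3,3),np.uint8))
win=np.zeros_like(H);win[148:245,212:330]=1
print('slab',rect(c,cl((S>60)&(win>0)),.01,(230,165)))
print('bar',rect(c,cl((V<75)&(S>80)&(win>0)),.038,(240,195)))
for p in((251,175),(290,175),(251,213)): print('tile',rect(c,cl((S>120)&(V>75)&((H<9)|(H>172))&(win>0)),.022,p))
w2=np.zeros_like(H);w2[150:310,130:205]=1
print('mat',rect(c,cl((S>60)&(w2>0)),.004,(166,237)))
w2=np.zeros_like(H);w2[145:212,362:435]=1
print('tray',rect(c,cl((V<100)&(w2>0)),.018,(398,182)))
print('wheel',rect(c,cl((S>120)&(V>110)&(H>12)&(win>0)),.066,(262,193)), ray(c,(270.5,193),.068))
cv2.imwrite('pics/crop1.png',np.hstack([cv2.resize(im[145:245,210:330],None,fx=4,fy=4,interpolation=2)[:, :480],cv2.resize(im[205:285,360:440],(300,400))]))
E
```

```text
wheel [ 18 172 132]
bar [ 11 161  46]
wood [ 20 110 130]
tile [  9 175 105]
tray [80 11 69]
trayw [90 12 66]
bat [ 21  24 136]
table [ 21  27 132]
mat [ 14 141  96]
batedge [ 19  23 122]
slab (array([0.56124921, 0.03194699]), array([233.97291565, 188.87207031]), np.float64(1.5409315051726935))
bar (array([0.5626416 , 0.09197879]), array([103.47789001,  49.63430405]), np.float64(1.5414301820868106))Traceback (most recent call last):
  File "<stdin>", line 10, in <module>
  File "h.py", line 23, in rect
    k=max(cs,key=cv2.contourArea)
ValueError: max() iterable argument is empty
```

```bash
python3 - <<'E'
from h import *
c=cam('top');im=c['pixels']; hsv=cv2.cvtColor(im,cv2.COLOR_BGR2HSV)
H,S,V=[hsv[...,i].astype(int) for i in range(3)]
cl=lambda m:cv2.morphologyEx(m.astype(np.uint8),cv2.MORPH_OPEN,np.ones((3,3),np.uint8))
def win(a,b,x,y):
    w=np.zeros(H.shape,bool);w[a:b,x:y]=1;return w
W=win(148,245,212,330)
for n,m,z,p in[('bar',cl((V<75)&(S>80)&W),.038,(300,195)),*[('tile',cl((S>145)&(V>75)&(H<14)&W),.022,p) for p in((251,175),(290,175),(251,213))],
 ('mat',cl((S>60)&win(150,310,130,205)),.004,(166,237)),('tray',cl((V<100)&win(145,212,362,435)),.018,(398,182)),('wheel',cl((S>120)&(V>100)&(H>14)&win(180,206,256,285)),.066,(262,193))]:
    try: print(n,rect(c,m,z,p))
    except Exception as e: print(n,e)
g=cv2.Canny(cv2.GaussianBlur(im,(3,3),0),15,45);g[~win(212,278,368,438)]=0
ys,xs=np.nonzero(g);print('bat',cv2.minAreaRect((ray(c,np.c_[xs,ys],.01)[:,:2]*1000).astype(np.float32)))
print(ray(c,[(377,222),(426,217),(431,267),(383,273)],.01).round(3).tolist())
cv2.imwrite('pics/crop1.png',np.hstack([cv2.resize(im[145:245,210:330],None,fx=4,fy=4,interpolation=2),cv2.resize(im[205:285,365:445],(300,400)),]))
E
```

```text
bar (array([ 0.56018567, -0.03143283]), array([101.16747284,  47.29270554]), np.float64(1.5412335076403085))
tile (array([0.6109328 , 0.07377549]), array([50.22891235, 38.58721542]), np.float64(1.5415984938677036))
tile (array([ 0.60831281, -0.01580194]), array([47.88679123, 38.60012817]), np.float64(1.541439503150626))
tile (array([0.51873822, 0.07738776]), array([47.59857941, 40.49041367]), np.float64(1.5412249855248206))
mat (array([0.47086682, 0.28288885]), array([299.53167725, 120.05921936]), np.float64(-0.0788402209107062))
tray (array([ 0.58451202, -0.27566891]), array([127.64360809, 127.23776245]), np.float64(1.4733605835727124))
wheel (array([0.56315222, 0.02946766]), array([41.54468918, 38.98468781]), np.float64(-0.029359087331196854))
bat ((444.6114807128906, -284.33233642578125), (133.00393676757812, 133.2920379638672), 7.717230319976807)
[[0.49, -0.223, 0.01], [0.499, -0.342, 0.01], [0.379, -0.347, 0.01], [0.368, -0.232, 0.01]]
```

View pics/crop1.png

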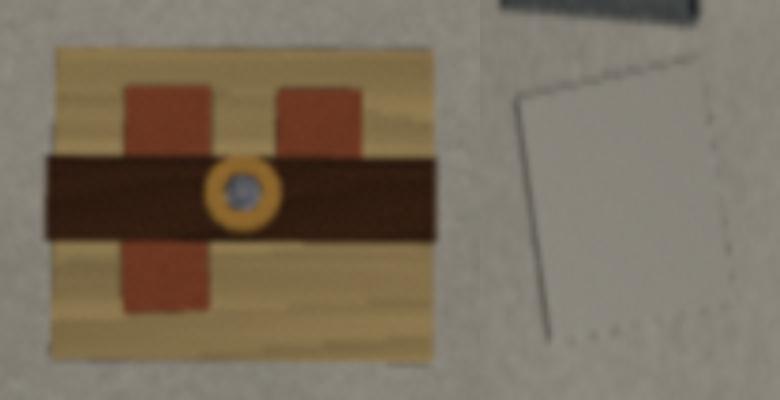

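The crop shows the narrow wheel on the stud, the long bar and three tiles, with nothing at the fourth spot. I'll move above it for a closer look.

```bash
python3 - <<'E'
from h import *
bot.goto([0.562,0.031,0.22],down(-0.03)); print(bot.current_joints())
for d in(-1,1): print(d,bot.inverse_kinematics([0.562,0.031,0.22],down(-0.03+d)))
c=cam('wrist','w1.png'); print(np.round(c['R'],3).tolist(),np.round(-np.array(c['R']).T@c['t'],3))
print(proj(c,[[.5615,.031,.076],[.5615,.031,.067]]))
print(bot.current_clock())
E
```

```text
[-1.58360637e-01  1.23228063e-01  1.62517351e+00  2.19631513e-04
  1.39319763e+00  1.44096906e+00]
-1 [-1.59561968e-01  1.23334719e-01  1.62509302e+00 -4.44089210e-16
  1.39316492e+00  2.44123436e+00]
1 [-1.59561968e-01  1.23334719e-01  1.62509302e+00 -4.44089210e-16
  1.39316492e+00  4.41234359e-01]
[[-0.028, -1.0, -0.001], [-0.965, 0.027, 0.26], [-0.26, 0.008, -0.966]] [0.636 0.031 0.39 ]
[[282.27797947 200.63060104]
 [282.22648317 198.56258787]]
2.4
```

View pics/w1.png

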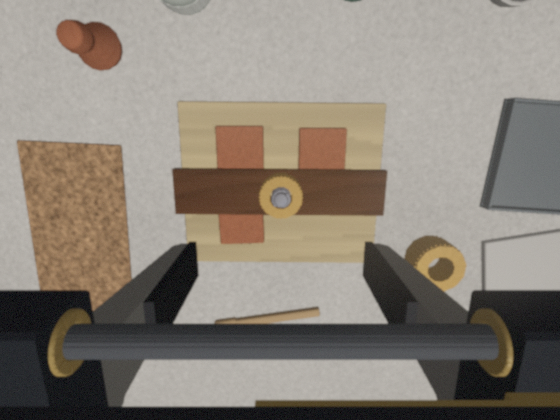

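The wrist view puts the stud and wheel at (281,198), within a pixel of my estimate. Now unscrewing.

```bash
cat > unscrew.py <<'E'
from h import *
X=[.562,.031]; y0=-1.3
def stroke(z,deg,n=6):
    bot.set_gripper(.65); bot.line_to([*X,max(z+.06,.12)],max_speed=.2)
    bot.goto([*X,max(z+.06,.12)],down(y0)); bot.line_to([*X,z],max_speed=.15)
    bot.set_gripper(0.3,25); print('grip',bot.current_opening(),bot.current_grip_force(),bot.current_contact_force())
    st=np.radians(deg)/n
    for i in range(1,n+1):
        dz=.016*deg/360/n
        T=st/1.3
        bot.line_to([*X,z+dz*i],rot=down(y0+st*i),max_speed=dz/T)
        print(np.round(bot.current_contact_force(),1),round(bot.current_ft_torque()[2],2),bot.current_joints()[5].round(2))
    return z+dz*n
bot.set_gripper(.65)
z=stroke(.043,264)
bot.set_gripper(.65)
cam('wrist','w2.png')
print(z,bot.current_clock())
E
python3 unscrew.py
```

```text
grip 0.4597557401700736 25.00108703970909 [-2.30349571  0.97933355  6.31427182]
[-2.   4.4  6.2] -0.04 1.94
[ 2.5 -0.2  0.9] 0.04 1.18
[1.9 4.2 6.2] -0.01 0.41
[-0.3  4.   8.1] -0.06 -0.36
[-1.4  0.3  6. ] 0.05 -1.13
[ 0.8 -0.9  5.5] 0.01 -1.89
0.05473333333333333 12.1333
```

View pics/w2.png

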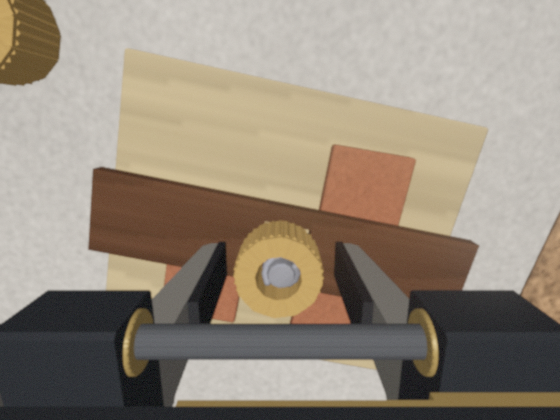

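The wheel has risen: the stud top at (281,272) is now sunk inside it. Second stroke, then lift.

```bash
python3 - <<'E'
src=open('unscrew.py').read().split("bot.set_gripper(.65)\nz=stroke")[0]
exec(src)
z=stroke(.0547,270)
bot.line_to([*X,z+.003],max_speed=.01); f=bot.current_contact_force(); print('lift',f)
if f[2]>-15:
    bot.line_to([*X,z+.09],max_speed=.1); print(bot.current_contact_force(),bot.current_opening())
cam('wrist','w3.png'); print(z,bot.current_clock())
E
```

```text
grip 0.4526303977088633 25.001406781375408 [-1.09699714 -1.36505582  2.83597044]
[1.  3.7 5.6] -0.05 1.93
[-0.6  5.6  6.9] -0.08 1.14
[-3.4  4.8  9.4] -0.01 0.36
[-5.   3.4 10. ] -0.04 -0.43
[-7.1  0.7 10.8] 0.01 -1.21
[-4.6 -1.   7.5] -0.06 -2.0
lift [-0.20085989 -0.55676756 -0.96709518]
[-1.19617138 -0.54726599 -1.39778969] 0.45428875745388264
0.0667 24.75
```

View pics/w3.png

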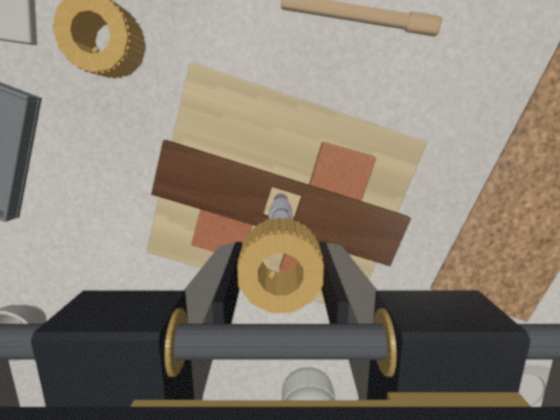

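The wheel is off and in the hand, and the stud at (280,205) is bare. Now the tray, then a look at the bar from above.

```bash
python3 - <<'E'
from h import *
T=[.5845,-.2757]
bot.goto([*T,.14],down(-.09)); bot.line_to([*T,.04]); bot.line_to([*T,.0095],max_speed=.03)
print(bot.current_contact_force(),bot.current_opening())
bot.set_gripper(.65); bot.line_to([*T,.2],max_speed=.25)
B=[.44,-.285]
bot.goto([B[0],B[1],.24],down(.13)); c=cam('wrist','wbat.png')
bot.set_gripper(.75)
bot.goto([.5615,.031,.23],down(-.03)); c2=cam('wrist','wbar.png')
import pickle;pickle.dump((c,c2),open('c.pkl','wb'))
h=cv2.cvtColor(c2['pixels'],cv2.COLOR_BGR2HSV).astype(int);V=h[...,2];S=h[...,1];H=h[...,0]
m=((V<85)&(S>100)); m[235:]=0;m[:,:150]=0;m[:,400:]=0
print('bar',rect(c2,cv2.morphologyEx(m.astype(np.uint8),cv2.MORPH_OPEN,np.ones((3,3),np.uint8)),.038,(200,190)))
print(bot.current_clock())
cv2.imwrite('pics/two.png',np.hstack([cv2.resize(k['pixels'],(400,300)) for k in(c,c2)]))
E
```

```text
[-5.23011653  2.69692236 10.40686577] 0.45336698049021806Traceback (most recent call last):
  File "<stdin>", line 13, in <module>
  File "h.py", line 23, in rect
    k=max(cs,key=cv2.contourArea)
ValueError: max() iterable argument is empty
```

```bash
python3 - <<'E'
from h import *
import pickle;c,c2=pickle.load(open('c.pkl','rb'))
h=cv2.cvtColor(c2['pixels'],cv2.COLOR_BGR2HSV).astype(int)
print(h[180,180:380:20].tolist(), h[195,180:380:20].tolist())
cv2.imwrite('pics/two.png',np.hstack([cv2.resize(k['pixels'],(400,300)) for k in(c,c2)]))
E
```

```text
[[11, 127, 94], [10, 117, 96], [12, 133, 96], [12, 126, 97], [12, 120, 98], [18, 66, 140], [12, 121, 97], [12, 125, 100], [13, 119, 103], [12, 97, 103]] [[11, 119, 86], [13, 138, 87], [12, 127, 92], [12, 129, 97], [12, 122, 100], [128, 7, 152], [13, 129, 91], [12, 122, 96], [13, 110, 100], [11, 99, 103]]
```

View pics/two.png

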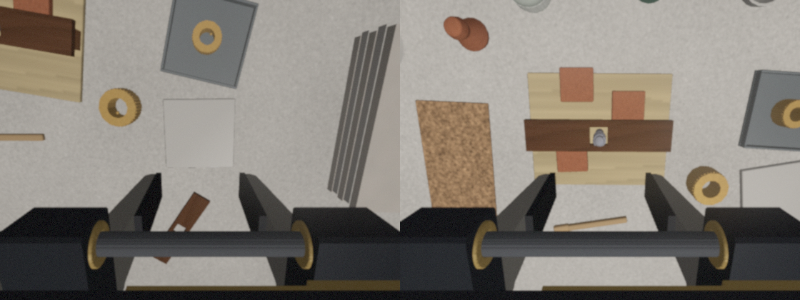

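The wheel sits in the tray (left, 206,37). The bat is clear at (198,132). In the right picture one tile has been knocked outward, to about (576,84). I'll measure the bar and bat, then lift the bar.

```bash
python3 - <<'E'
from h import *
import pickle;c,c2=pickle.load(open('c.pkl','rb'))
h=cv2.cvtColor(c2['pixels'],cv2.COLOR_BGR2HSV).astype(int);V=h[...,2];S=h[...,1];H=h[...,0]
m=((V<116)&(S>85)&(S<150)&(H>=10)).astype(np.uint8); m[235:]=0;m[:150]=0;m[:,:165]=0;m[:,390:]=0
k=np.ones((5,5),np.uint8);m=cv2.morphologyEx(cv2.morphologyEx(m,cv2.MORPH_OPEN,k),cv2.MORPH_CLOSE,k)
print('bar',rect(c2,m,.038,(200,190)))
im=cv2.GaussianBlur(c['pixels'],(3,3),0); g=cv2.Canny(im,12,35);w=np.zeros_like(g);w[125:245,218:340]=1;g*=w
L=cv2.HoughLinesP(g,1,np.pi/360,25,minLineLength=35,maxLineGap=12)
L=L[:,0];print(L.tolist())
E
```

```text
bar (array([0.56246503, 0.03435004]), array([226.87025452,  49.89597702]), np.float64(1.5334191272117437))
[[287, 139, 329, 139], [227, 138, 231, 233], [230, 137, 303, 137], [230, 140, 295, 140], [229, 138, 234, 235], [273, 234, 324, 233]]
```

```bash
python3 - <<'E'
from h import *
import pickle;c,c2=pickle.load(open('c.pkl','rb'))
q=ray(c,[(229,138),(329,139),(326,233),(233,235)],.01)[:,:2];print('bat',q.round(4).tolist(),q.mean(0),cv2.minAreaRect((q*1000).astype(np.float32)))
P=[.5625,.0325]
bot.goto([*P,.15],down(1.536)); bot.line_to([*P,.05]); bot.line_to([*P,.0295],max_speed=.04)
print(bot.current_contact_force()); bot.set_gripper(.4,40); print(bot.current_opening(),bot.current_grip_force())
bot.line_to([*P,.06],max_speed=.05); print(bot.current_contact_force(),bot.current_opening())
bot.line_to([*P,.17],max_speed=.15); print(bot.current_contact_force(),bot.current_ft_torque(),bot.current_opening())
M=[.471,.283]
bot.goto([*M,.17],down(-.079)); bot.line_to([*M,.03]); bot.line_to([*M,.0062],max_speed=.03); print(bot.current_contact_force())
bot.set_gripper(.75); bot.line_to([*M,.2],max_speed=.25)
bot.goto([.56,.031,.25],down(-.03)); c=cam('wrist','wt.png'); pickle.dump(c,open('ct.pkl','wb')); c2=cam('top','top2.png');pickle.dump(c2,open('ctop.pkl','wb'))
cv2.imwrite('pics/two2.png',np.hstack([cv2.resize(k['pixels'],(400,300)) for k in(c,c2)])); print(bot.current_clock())
E
```

```text
bat [[0.4872, -0.2162], [0.5013, -0.3333], [0.3854, -0.3491], [0.3674, -0.2321]] [ 0.43531004 -0.28266135] ((435.03985595703125, -282.8102722167969), (120.8257827758789, 118.36155700683594), 7.543240070343018)
[0.09103525 0.23950855 0.66625224]
0.5390487196703533 40.00034987926483
[-0.69484854  0.05802092 -1.63010343] 0.5402073345485555
[ 0.6295691   0.33251417 -1.90497843] [-0.08325693  0.11979379 -0.01586724] 0.5368324627069828
[ 0.15518494 -0.7975998  -1.8646003 ]
44.3667
```

View pics/two2.png

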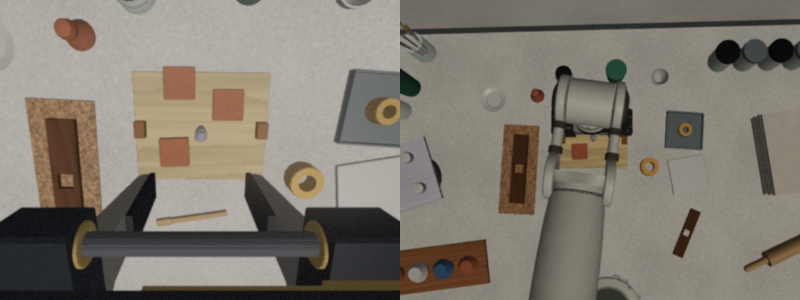

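The bar lies along the mat (top view, about 520,170), and the three tiles are at (179,83), (228,104) and (174,152) in the wrist half. The knocked one just overhangs the slab edge.

```bash
python3 - <<'E'
from h import *
import pickle;c=pickle.load(open('ct.pkl','rb'));t=pickle.load(open('ctop.pkl','rb'))
h=cv2.cvtColor(c['pixels'],cv2.COLOR_BGR2HSV).astype(int);V=h[...,2];S=h[...,1];H=h[...,0]
for p in((251,116),(319,146),(243,213)):
    print(h[p[1],p[0]],end=' ')
    m=((H<12)&(S>105)&(V>70)).astype(np.uint8);m[245:]=0;m[:,:205]=0;m[:,345:]=0
    m=cv2.morphologyEx(m,cv2.MORPH_OPEN,np.ones((3,3),np.uint8))
    print('tile',rect(c,m,.022,p))
h=cv2.cvtColor(t['pixels'],cv2.COLOR_BGR2HSV).astype(int);V=h[...,2];S=h[...,1]
m=((V<75)&(S>80)).astype(np.uint8);m[:,:140]=0;m[:,195:]=0;print('bar',rect(t,cv2.morphologyEx(m,cv2.MORPH_OPEN,np.ones((3,3),np.uint8)),.014,(166,215)))
m=(S>60).astype(np.uint8);m[:,:130]=0;m[:,205:]=0;print('mat',rect(t,cv2.morphologyEx(m,cv2.MORPH_OPEN,np.ones((3,3),np.uint8)),.004,(166,237)))
E
```

```text
[ 10 123 147] tile (array([0.6399375 , 0.06601456]), array([48.83197021, 48.67866516]), np.float64(-0.028408205663984276))
[ 11 128 153] tile (array([ 0.60305701, -0.01393944]), array([48.62544632, 47.67383957]), np.float64(1.5426356619542352))
[ 10 134 150] tile (array([0.52464185, 0.07999779]), array([50.19084167, 49.75973511]), np.float64(0.0012292882414879358))
bar (array([0.47229434, 0.28019553]), array([228.45584106,  52.11727524]), np.float64(-0.08304535227194076))
mat (array([0.47083646, 0.28283923]), array([299.55065918, 119.99000549]), np.float64(-0.07732128698297913))
```

```bash
cat > tiles.py <<'E'
from h import *
B=[.435,-.2835]; YB=.12
def squeeze(yaw,z,top):
    bot.set_gripper(.8); bot.goto([*B,top],down(yaw)); bot.line_to([*B,z],max_speed=.15)
    bot.set_gripper(.4,8); print('sq',round(bot.current_opening()*92,1),bot.current_contact_force().round(1)); bot.set_gripper(.8); bot.line_to([*B,top],max_speed=.2)
def move(p,yaw,i):
    bot.set_gripper(.72); bot.goto([*p,.12],down(yaw)); bot.line_to([*p,.04]); bot.line_to([*p,.0125],max_speed=.05)
    bot.set_gripper(.4,25); print('pick',round(bot.current_opening()*92,1),bot.current_contact_force().round(1))
    bot.line_to([*p,.14],max_speed=.15); print('held',round(bot.current_opening()*92,1))
    bot.goto([*B,.14],down(YB)); z=.0128+.012*i
    bot.line_to([*B,z+.02]); bot.line_to([*B,z],max_speed=.03); print('put',bot.current_contact_force().round(1))
    bot.set_gripper(.72); bot.line_to([*B,.14],max_speed=.2)
    squeeze(YB+np.pi/2,.0125,.12)
E
python3 - <<'E'
from tiles import *
move([.6025,-.0145],-.03,0)
print(bot.current_clock())
bot.goto([.44,-.285,.24],down(.12)); c=cam('wrist','wb1.png')
E
```

```text
pick 51.8 [0.7 0.7 2.2]
held 51.9
put [-2.8  1.8  4.8]
sq 52.0 [0.6 0.5 1.6]
56.3
```

View pics/wb1.png

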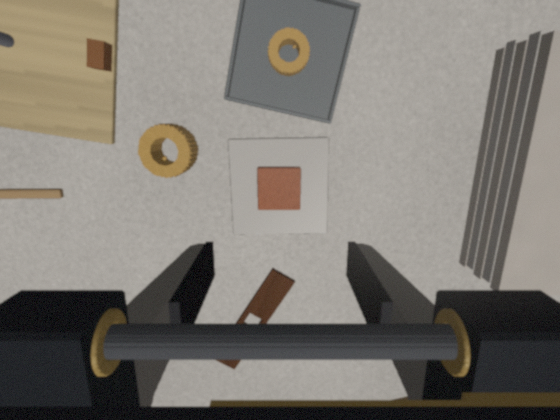

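The first tile is centred on the bat: tile at (279,188), bat centre (279,186). On to the other two.

```bash
python3 - <<'E'
from tiles import *
move([.640,.066],-.028,1)
move([.5245,.079],-.03,2)
squeeze(YB,.0125,.12); squeeze(YB+np.pi/2,.0125,.12)
print(bot.current_clock())
bot.goto([.44,-.285,.24],down(.12)); c=cam('wrist')['pixels']
bot.goto([.35,.35,.3],down(0)); t=cam('top')['pixels']; s=cam('scene')['pixels']
cv2.imwrite('pics/f.png',np.vstack([np.hstack([cv2.resize(c[90:300,140:420],(400,300)),cv2.resize(t[80:335,130:470],(400,300))]),np.hstack([cv2.resize(s,(400,300)),cv2.resize(s[110:215,160:300],(400,300))])]))
E
```

```text
pick 51.8 [-1.1  0.4  0.7]
held 51.5
put [-3.   2.9  4.8]
sq 52.0 [-1.6  0.2  1.6]
pick 51.7 [ 0.3 -0.3  1.3]
held 51.6
put [-2.   2.3  2.8]
sq 51.9 [-1.  -0.7  1.6]
sq 51.7 [0.  0.6 2.1]
sq 52.0 [-0.2  0.7  1. ]
92.45
```

View pics/f.png

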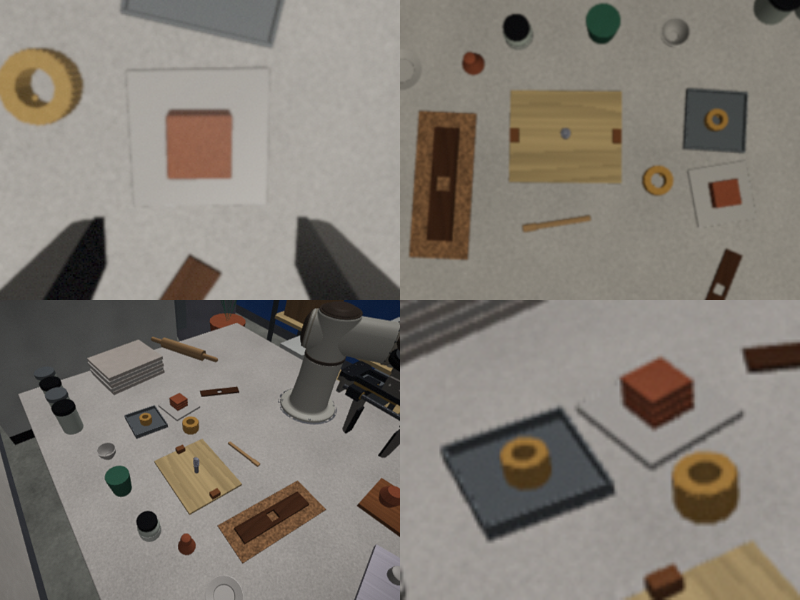

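All three tiles form one flush stack in the middle of the bat. The wheel is in the tray, the bar is on the mat, and the bystanders have not moved. Handing in.

```bash
python3 -c "
from workcell import bot
print(bot.job_done())"
```

```text
the job is handed in; nothing more can be done
None
```

I handed the job in at about 95 s of the 210 s limit: the wheel is in the grey tray, the bar is flat along the middle of the cork mat (within about 3 mm), and all three tiles present are stacked flush in the middle of the kiln bat; no verdict came back.

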